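# Centre the wobbly key funnel on its drop tube

### The job

The copper funnel of the key drop has been knocked off-centre on the round steel collar that tops the drop tube. With light taps or slow pushes of a fingertip, nudge it back until it stands upright in the middle of the collar, its outlet wholly over the tube's bore (no more than 5 mm off-centre), then take the hand away. The funnel is wobbly: keep it standing on the collar, do not tip it, lift it, or squeeze or shove it hard, and leave the other things on the shelf where they are.

Things in the scene. Friction and masses are not known exactly. Their poses are not given: they have to be found in the camera images.
- funnel: Spun copper funnel, loose, about 0.2 kg, 62 mm tall, round about its z axis. Its widest part is a round skirt 72 mm across, 8 to 18 mm above its underside: push there. Above it a 27 mm neck (18 to 28 mm up), then a cone to a 68 mm rim at the top. The outlet is the dark 20 mm disc at the bottom of the cone. Origin: centre of the underside; z up.
- funnel_foot (a point): The funnel's origin again: centre of its underside, level with the bottoms of six 8 mm bead feet on a circle of 22 mm radius. The funnel tips easily if pushed high. It slides dry on the collar (about 1 to 3 N) and stops when the push stops.
- tube: Steel drop tube, fixed, standing on the cobalt shelf. 100 mm base flange, 38 mm tube, and on top a flat round collar plate 90 mm in diameter and 6 mm thick with the dark 30 mm bore in its middle. Origin: centre of its underside, on the shelf; the collar's top lies 95 mm above it.
- tube_top (a point): Centre of the collar's top face, the middle of the bore: where the centre of the funnel's underside belongs. 120 mm above the table. At the start the funnel stands 14 to 21 mm off it, in any direction.
- clamp: Black spring clamp, about 90 mm long along its x, 22 mm wide, 40 mm tall, gripping an orange fob. Loose bystander on the shelf. Origin: under its middle.
- tag: White nylon key tag, 55 x 28 x 5 mm, lying flat. Loose bystander. Origin: centre of its underside.
- key: Nickel barrel key, about 75 mm long along its x, lying flat, 8 mm thick. Loose bystander. Origin: under its middle.
- weight: Small granite weight, 52 mm in diameter, 32 mm tall. Loose bystander. Origin: centre of its underside.
- padlock: Brass padlock standing upright, 42 x 20 mm, 64 mm tall. Loose bystander. Origin: centre of its underside.
- cup: White ceramic cup without handle, 72 mm in diameter, 55 mm tall. Loose bystander. Origin: centre of its underside.
- keyring: Steel key ring, 40 mm in diameter, 5 mm thick, lying flat. Loose bystander. Origin: centre of its underside.
There are look-alikes about, which are no part of the job. Of the things shaped like the funnel, the copper one is meant.

How it is judged:
By the outcome, as a careful person would: the job done as asked, in the order asked, and still so for the second after the job is handed in, with the robot touching nothing.
It also fails if it takes over 48 s, if anything falls off the work surface, if the arm or the gripper's body presses on something with over 40 N, if the wrist force passes 120 N, or if a joint passes its speed limit or range.

### The arm

A 7-joint arm with a two-finger parallel gripper is mounted at the origin on the work surface. World frame = base frame: x ahead of the robot, y to its left, z up, the work surface at z = 0. Lengths are in m, angles in rad, forces in N, time in s.
With the tool pointing down it reaches from about 0.4 to 0.75 m from the base axis. Payload 19.5 kg.
Tool frame: the origin (TCP) lies on the centre line of the jaws, within the pads' length; the fingertips stand 14 mm ahead of it and the grasp point (between the pads) lies 5 mm behind it (env.finger_overhang is the z of the fingertips in the tool frame, in m); z points along the fingers, y is the line along which they close (so a half turn about z gives the same grasp; the last joint's range is limited). The gripper opens to 85 mm and grips with 20 to 120 N. Pads are 22 mm wide; open, the fingers measure 114 mm over their backs; the gripper's body (76 mm by 85 mm) begins 54 mm behind the grasp point. The pads swing forward as they close: fully open they stand 13 mm farther back than shut.
Start: joints at [-1.143, 0.707, -0.028, 1.485, 0.022, 0.951, -0.075], TCP at [0.26, 0.513, 0.245] pointing down, gripper open.
Joint ranges: [-2.71, 2.71], [-0.32, 2.16], [-1.57, 1.52], [0, 2.45], [-1.46, 4.6], [0, 2.02], [-2.83, 2.83]. Speed limits (rad/s): [1.89, 1.89, 2.57, 2.57, 3.01, 3.01, 3.01].

### API

Orientations are given as a unit quaternion [x, y, z, w].
In Python, from cell import env, claw, kin, vision, sign_off, status gives the robot as it stands. The module is installed in compiled form; this text tells all that it offers. Calls block until the motion is done:
- env.move_ptp(position, orientation): joint-space move of the TCP to a pose.
- env.move_l(position, attitude=None, vel=0.15, f_stop=None): straight line of the TCP; attitude=None keeps the orientation; vel is the mean speed in m/s. With f_stop (N) it stops when the force on the tool has changed by that much, and returns True; else False.
- env.move_j(angles): joint-space move.
- claw.set_gripper(opening, effort=None): opening from 0.0 (shut) to 1.0 (fully open); effort is the grip in N (None keeps the last); returns when the fingers have stopped.
- env.dwell(seconds).
- kin.ik(position, orientation): joint angles nearest the present ones, or None.
- vision.camera(name): name is "scene" or "top" or "wrist"; returns the picture (384x512x3 uint8, blue, green, red); there is no depth.
- vision.get_calibration(name): a dict with "K" (3x3 intrinsics, pixels), "R" (3x3) and "t" (3): a world point X has camera coordinates R X + t; the wrist camera has in their place "hand_eye" (4x4, takes a point from camera to tool coordinates, whose origin is the TCP and whose axes are the flange's). Camera axes: x right, y down, z forward; pixel columns grow to the right and rows downward; lengths in m; the calibration is good to about 2 mm. A picture is of the moment at which its call begins: read the wrist's pose just before it. get_calibration takes no time and is no camera call.
A pose or a line that the arm cannot do raises env.IKError and nothing moves.
- sign_off(): hands the job in; it is judged then, once.
Readings, each from a call of its own:
- status.read_time(): time.
- status.read_joints(): joint angles.
- status.read_joint_velocities(): joint speeds.
- status.read_joint_efforts(): joint torques, N m.
- status.read_tool_pos(): TCP position.
- status.read_orientation(): TCP orientation.
- status.read_force(): force on the tool from outside, world axes, zero at the start.
- status.read_moment(): the same for the moment, N m.
- status.read_finger_gap(): opening from 0.0 (shut) to 1.0 (fully open).
- status.read_finger_force(): force on a finger pad.
Only numpy, scipy, OpenCV 4.12 (cv2) and the standard library are available. Lean on these libraries where they do the work, as an engineer would, in place of code of your own. Each camera call takes 0.05 s, during which the arm holds its last target. There are 200 camera calls.

## Working session

There is one attempt and no reset: what is moved stays moved. The work goes in short steps, each a Python script; the robot and the scene stay as the last script left them, time stands still between calls to the robot, and variables do not carry over. Pictures are saved under pics/ and viewed, at most 10 in all, crops included, and the job is handed in when it is done.

```bash
mkdir -p pics; python3 - <<'E'
from cell import env, claw, kin, vision, sign_off, status
import cv2, numpy as np
for n in ("scene","top"):
    im=vision.camera(n); cv2.imwrite(f"pics/{n}0.png",im)
    c=vision.get_calibration(n); R=np.array(c["R"]);print(n,np.round(c["K"],1).tolist(),np.round(R,3).tolist(),np.round(-R.T@np.array(c["t"]),3))
print(vision.get_calibration("wrist"), status.read_time(), status.read_orientation(), env.finger_overhang)
E
```

```text
scene [[383.3, 0.0, 253.5], [0.0, 383.3, 190.2], [0.0, 0.0, 1.0]] [[-0.479, 0.878, 0.009], [0.718, 0.398, -0.571], [-0.505, -0.267, -0.821]] [1.222 0.344 1.186]
top [[467.5, 0.0, 255.6], [0.0, 467.5, 191.8], [0.0, 0.0, 1.0]] [[0.029, -1.0, 0.007], [-0.995, -0.029, -0.093], [0.093, -0.004, -0.996]] [0.482 0.009 1.282]
{'K': array([[342.6377459 ,   0.        , 257.49061501],
       [  0.        , 342.6377459 , 184.44027972],
       [  0.        ,   0.        ,   1.        ]]), 'hand_eye': array([[-2.36470699e-04, -9.56466060e-01, -2.91843484e-01,
         7.41364281e-02],
       [ 9.99999448e-01,  7.26156774e-05, -1.04825023e-03,
        -1.43742460e-04],
       [ 1.02380818e-03, -2.91843571e-01,  9.56465515e-01,
        -1.29109506e-01],
       [ 0.00000000e+00,  0.00000000e+00,  0.00000000e+00,
         1.00000000e+00]])} 0.1 [ 2.32759713e-01  9.72534148e-01 -4.88484608e-04 -9.05745069e-05] 0.014
```

View pics/scene0.png

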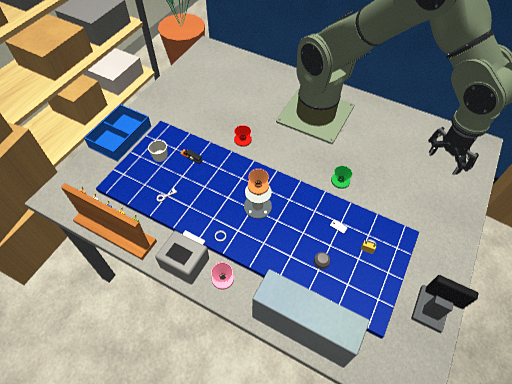

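View pics/top0.png

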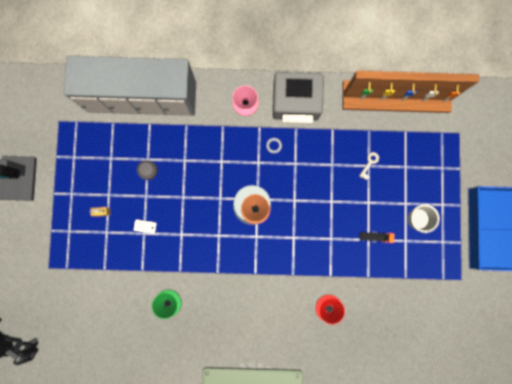

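The scene picture shows the copper funnel at about (258,180) on the steel tube, and the top picture shows it at (256,209) on a white collar centred near (252,204). So it is off toward the robot and slightly to −y. I'll measure it in the top view, then look from the wrist.

```bash
cat > h.py <<'E'
from cell import env, claw, kin, vision, sign_off, status
import cv2, numpy as np
from scipy.spatial.transform import Rotation as Rn
def cam(n):
    c=vision.get_calibration(n); K=np.array(c["K"])
    if n=="wrist":
        p=np.array(status.read_tool_pos()); A=Rn.from_quat(status.read_orientation()).as_matrix(); H=np.array(c["hand_eye"])
        Rc=A@H[:3,:3]; o=A@H[:3,3]+p
    else:
        Rc=np.array(c["R"]).T; o=-Rc@np.array(c["t"])
    return vision.camera(n),K,Rc,o
def ray(uv,K,Rc,o,z):
    d=Rc@np.linalg.solve(K,[uv[0],uv[1],1.0]); return o+d*(z-o[2])/d[2]
def proj(X,K,Rc,o):
    q=K@(Rc.T@(np.asarray(X)-o)); return q[:2]/q[2]
def quat(phi,tilt):
    """tool x horizontal heading phi (before tilt), tool z down; tilt>0 leans fingertips toward -x heading"""
    x=np.array([np.cos(phi),np.sin(phi),0]); z=np.array([0,0,-1.])
    z2=z*np.cos(tilt)-x*np.sin(tilt); x2=x*np.cos(tilt)+z*np.sin(tilt)
    return Rn.from_matrix(np.c_[x2,np.cross(z2,x2),z2]).as_quat()
E
python3 - <<'E'
from h import *
im,K,Rc,o=cam("top")
big=cv2.resize(im[160:250,195:315],None,fx=6,fy=6,interpolation=cv2.INTER_CUBIC)
cv2.imwrite("pics/topcrop.png",big[:540,:720])
for z,u in((.182,(256,209)),(.12,(252,204))): print(ray(u,K,Rc,o,z))
# wrist view: cam axis through target; try several headings
T=np.array([.455,.005,.14])
H=np.array(vision.get_calibration("wrist")["hand_eye"])
for phi in np.radians(range(-180,180,45)):
    q=quat(phi,0); A=Rn.from_quat(q).as_matrix()
    p=T-A@(H[:3,3]+.33*H[:3,2]); j=kin.ik(p,q)
    print(np.degrees(phi),p.round(3),None if j is None else np.round(j,2))
E
```

```text
[0.54456632 0.00293791 0.182     ]
[0.56025691 0.01289562 0.12      ]
-180.0 [0.433 0.005 0.327] [ 0.04  0.39 -0.19  1.81  0.09  0.94  1.38]
-135.0 [ 0.439 -0.01   0.327] [ 0.22  0.42 -0.42  1.79  0.2   0.97  2.07]
-90.0 [ 0.455 -0.017  0.327] [ 0.39  0.49 -0.69  1.74  0.35  1.04  2.71]
-45.0 [ 0.47  -0.011  0.327] [-0.65  0.76  1.3   1.72 -0.76  1.28 -1.53]
0.0 [0.477 0.005 0.327] [-0.49  0.55  0.74  1.69 -0.42  1.06 -1.19]
45.0 [0.471 0.02  0.327] [-0.4   0.49  0.5   1.71 -0.27  1.01 -0.6 ]
90.0 [0.455 0.027 0.327] [-0.29  0.44  0.26  1.75 -0.13  0.97  0.02]
135.0 [0.44  0.021 0.327] [-0.13  0.4   0.01  1.8  -0.    0.94  0.67]
```

View pics/topcrop.png

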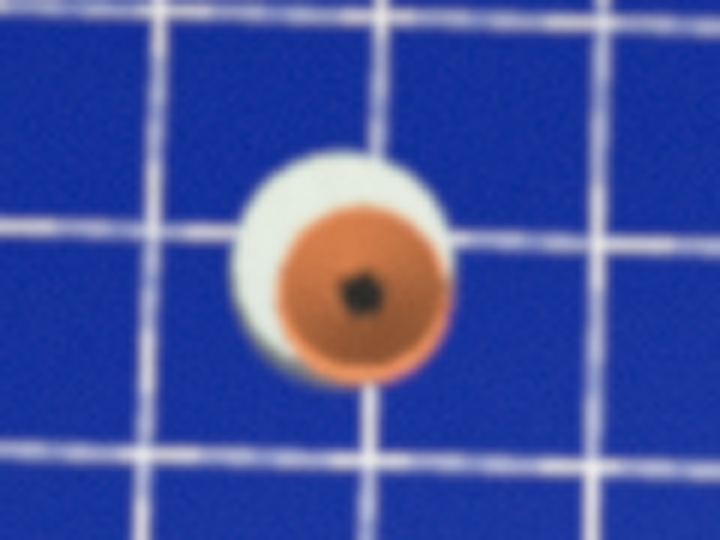

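The crop shows the collar centred near original pixel (252,204.5), with the rim and outlet at about (255.4,209). The offset is about 18 mm toward roughly 210°. I'll move to a wrist view aligned with the push and close the fingers.

```bash
python3 - <<'E'
from h import *
T=np.array([.555,.01,.14]); q=quat(np.radians(-150),0); A=Rn.from_quat(q).as_matrix()
H=np.array(vision.get_calibration("wrist")["hand_eye"])
p=T-A@(H[:3,3]+.33*H[:3,2]); print(p)
env.move_ptp(p,q); claw.set_gripper(0.0,20)
im,K,Rc,o=cam("wrist"); cv2.imwrite("pics/w1.png",im)
for X in ([.56,.013,.12],[.544,.004,.182]): print(proj(X,K,Rc,o))
print(status.read_time(),status.read_force())
E
```

```text
[ 0.53555375 -0.00066197  0.32652409]
[257.6490315  184.74436377]
[257.86310195 185.37568285]
3.075 [-0.0159067   0.31025237 -0.39840347]
```

View pics/w1.png

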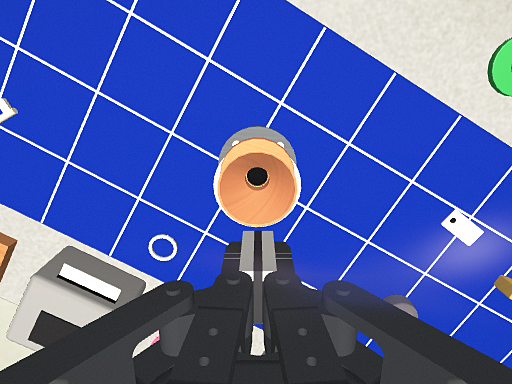

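The wrist view shows the funnel with its rim centred near (257,183) and the outlet at (257,176). The grey collar crescent is visible up to row ~127. I'll back-project the edges onto their planes and fit circles.

```bash
cat >> h.py <<'E'
from scipy.optimize import least_squares
def fitc(P,r):
    f=lambda c:np.hypot(*(P-c).T)-r
    s=least_squares(f,P.mean(0),loss="soft_l1",f_scale=.001)
    return s.x,np.sqrt(np.mean(f(s.x)**2))
def biggest(m,near):
    n,l,st,c=cv2.connectedComponentsWithStats(m.astype(np.uint8)); best=[i for i in range(1,n) if st[i,4]>25 and np.hypot(*(c[i]-near))<70]
    i=max(best,key=lambda i:st[i,4]); return l==i,c[i],st[i,4]
def measure(n,guess,rim_z=.182):
    """returns collar centre, rim centre, outlet centre (world xy)"""
    im,K,Rc,o=cam(n); hsv=cv2.cvtColor(cv2.GaussianBlur(im,(3,3),0),cv2.COLOR_BGR2HSV).astype(int)
    g=proj([*guess,.13],K,Rc,o); h,s,v=np.moveaxis(hsv,2,0)
    cop,cc,_=biggest((h<25)&(s>70)&(v>60),g)
    grey=(s<90)&(v>75)
    bp=lambda pts,z:np.array([ray(p,K,Rc,o,z)[:2] for p in pts])
    ctr=lambda m:max(cv2.findContours(m.astype(np.uint8),cv2.RETR_EXTERNAL,cv2.CHAIN_APPROX_NONE)[0],key=len)[:,0,:].astype(float)
    cnt=ctr(cop); hull=cv2.convexHull(cnt.astype(np.float32))
    rim,er=fitc(bp(cnt,rim_z),.034)
    hm=cv2.fillConvexPoly(np.zeros(im.shape[:2],np.uint8),hull.astype(np.int32),1)>0
    dark,dc,da=biggest((v<60)&hm,cc); out=ray(dc,K,Rc,o,.148)[:2]
    near=cv2.dilate(hm.astype(np.uint8),np.ones((9,9)))>0
    # collar edge points: outward radial scans from guessed collar centre, last grey pixel before blue
    E=[]
    for a in np.radians(np.arange(0,360,3)):
        d=np.array([np.cos(a),np.sin(a)]); prev=None
        for r in np.arange(.036,.056,.0004):
            u,w=np.round(proj([*(guess+r*d),.12],K,Rc,o)).astype(int)
            if not(0<=u<im.shape[1] and 0<=w<im.shape[0]): break
            blue=(100<h[w,u]<130) and s[w,u]>150
            if blue:
                if prev is not None and not near[prev[1],prev[0]] and grey[prev[1],prev[0]]: E.append(guess+(r-.0002)*d)
                break
            prev=(u,w)
    E=np.array(E); col,ec=fitc(E,.045)
    print(n,"collar",col.round(4),len(E),round(ec*1e3,2),"rim",rim.round(4),round(er*1e3,2),"outlet",out.round(4),da,
          "off rim",((rim-col)*1e3).round(1),"outlet",((out-col)*1e3).round(1))
    return col,rim,out,(im,K,Rc,o)
E
python3 - <<'E'
from h import *
g=np.array([.56,.012])
for n in("wrist","top"):
    c,r,ou,(im,K,Rc,o)=measure(n,g)
    for a in np.radians(range(0,360,5)):
        d=np.array([np.cos(a),np.sin(a)])
        for cc,R,z,col in((c,.045,.12,(0,255,0)),(r,.034,.182,(255,255,0)),(r,.036,.138,(255,0,255)),(ou,.01,.148,(0,255,255))):
            u=np.round(proj([*(cc+R*d),z],K,Rc,o)).astype(int); im[u[1],u[0]]=col
    u=proj([*c,.13],K,Rc,o).astype(int)
    cv2.imwrite(f"pics/m_{n}.png",cv2.resize(im[u[1]-64:u[1]+64,u[0]-64:u[0]+64],None,fx=4.6,fy=4.6,interpolation=cv2.INTER_NEAREST))
a,b=cv2.imread("pics/m_wrist.png"),cv2.imread("pics/m_top.png")
cv2.imwrite("pics/m1.png",cv2.resize(np.hstack([a,b]),(800,400)))
E
```

```text
wrist collar [0.5511 0.0053] 8 5.84 rim [0.5441 0.0031] 2.9 outlet [0.5454 0.0037] 260 off rim [-7.1 -2.3] outlet [-5.7 -1.6]Traceback (most recent call last):
  File "<stdin>", line 4, in <module>
  File "h.py", line 33, in measure
    cop,cc,_=biggest((h<25)&(s>70)&(v>60),g)
             ~~~~~~~^^^^^^^^^^^^^^^^^^^^^^^^
  File "h.py", line 28, in biggest
    i=max(best,key=lambda i:st[i,4]); return l==i,c[i],st[i,4]
ValueError: max() iterable argument is empty
```

```bash
sed -i 's/ and grey\[prev\[1\],prev\[0\]\]//; s/^def measure(n,guess,rim_z=.182):/def measure(n,guess,rim_z=.182,view=None):/; s/    im,K,Rc,o=cam(n); hsv/    im,K,Rc,o=view or cam(n); hsv/' h.py
cat >> h.py <<'E'
def overlay(c,r,ou,view,name):
    im,K,Rc,o=view; im=im.copy(); f=5
    u0=proj([*c,.13],K,Rc,o).astype(int)-64; im=cv2.resize(im[u0[1]:u0[1]+128,u0[0]:u0[0]+128],None,fx=f,fy=f,interpolation=cv2.INTER_CUBIC)
    a=np.radians(np.arange(0,361,6)); D=np.c_[np.cos(a),np.sin(a)]
    for cc,R,z,col in((c,.045,.12,(0,255,0)),(r,.034,.182,(255,255,0)),(r,.036,.138,(255,0,255)),(ou,.01,.148,(0,255,255))):
        pts=np.array([proj([*(cc+R*d),z],K,Rc,o) for d in D]); cv2.polylines(im,[np.round((pts-u0+.5)*f).astype(np.int32)],True,col,1)
    cv2.imwrite(name,cv2.resize(im,(400,400)))
E
python3 - <<'E'
from h import *
g=np.array([.56,.012])
c=vision.get_calibration("top"); Rc=np.array(c["R"]).T; vt=(cv2.imread("pics/top0.png"),np.array(c["K"]),Rc,-Rc@np.array(c["t"]))
overlay(*measure("top",g,view=vt),"pics/a.png")
overlay(*measure("wrist",g),"pics/b.png")
cv2.imwrite("pics/m1.png",np.hstack([cv2.imread("pics/a.png"),cv2.imread("pics/b.png")]))
E
```

```text
Traceback (most recent call last):
  File "h.py", line 40, in measure
    dark,dc,da=biggest((v<60)&hm,cc); out=ray(dc,K,Rc,o,.148)[:2]
               ~~~~~~~^^^^^^^^^^^^^^
  File "h.py", line 28, in biggest
    i=max(best,key=lambda i:st[i,4]); return l==i,c[i],st[i,4]
ValueError: max() iterable argument is empty
```

```bash
sed -i 's/st\[i,4\]>25/st[i,4]>10/; s/(v<60)&hm/(v<80)\&hm/' h.py
python3 - <<'E'
from h import *
g=np.array([.56,.012])
c=vision.get_calibration("top"); Rc=np.array(c["R"]).T; vt=(cv2.imread("pics/top0.png"),np.array(c["K"]),Rc,-Rc@np.array(c["t"]))
overlay(*measure("top",g,view=vt),"pics/a.png")
overlay(*measure("wrist",g),"pics/b.png")
cv2.imwrite("pics/m1.png",np.hstack([cv2.imread("pics/a.png"),cv2.imread("pics/b.png")]))
E
```

```text
top collar [0.5658 0.0166] 57 3.1 rim [0.5457 0.006 ] 1.11 outlet [0.5464 0.0052] 21 off rim [-20.1 -10.5] outlet [-19.4 -11.4]
wrist collar [0.551  0.0062] 23 4.38 rim [0.5441 0.0031] 2.89 outlet [0.5454 0.0037] 271 off rim [-6.9 -3.2] outlet [-5.6 -2.5]
```

View pics/m1.png

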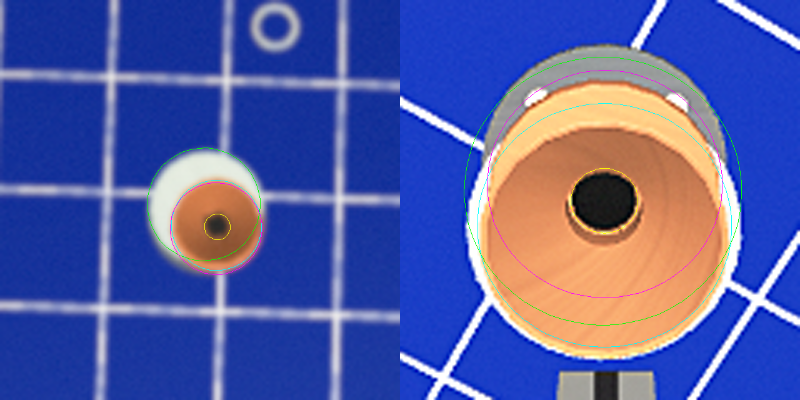

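The wrist image is upside-down relative to the push: image top is the robot side. The grey crescent at the top is therefore the low flange, and the white arc at left, bottom and right is the collar. I'll fix the edge selection to match.

```bash
python3 - <<'E'
s=open('h.py').read()
a=s.index("    # collar edge points"); b=s.index("    E=np.array(E); col")
s=s[:a]+'''    # collar edge: radial scans, where white ends
    m=im.min(2); E=[]
    for a in np.radians(np.arange(0,360,2)):
        d=np.array([np.cos(a),np.sin(a)]); rs=np.arange(.030,.060,.0003)
        P=np.array([proj([*(guess+r*d),.12],K,Rc,o) for r in rs],np.float32)
        w=cv2.remap(m,P[:,:1],P[:,1:],cv2.INTER_LINEAR)[:,0].astype(int)>wt
        k=np.flatnonzero(w)
        if len(k)>4 and k[-1]<len(rs)-8: E.append(guess+rs[k[-1]]*d)
'''+s[b:]
s=s.replace("rim_z=.182,view=None","rim_z=.182,view=None,wt=165")
s=s.replace("    rim,er=fitc(bp(cnt,rim_z),.034)\n",'''    B=bp(cnt,rim_z); f=B.mean(0)-o[:2]; k=np.linalg.norm(f)/(o[2]-rim_z)
    B=B[((B-B.mean(0))@f/np.linalg.norm(f)>0)|(k<.08)]  # far half only in slanted views (near half shows the skirt)
    rim,er=fitc(B,.034)
''')
open('h.py','w').write(s)
E
python3 - <<'E'
from h import *
g=np.array([.56,.012])
c=vision.get_calibration("top"); Rc=np.array(c["R"]).T; vt=(cv2.imread("pics/top0.png"),np.array(c["K"]),Rc,-Rc@np.array(c["t"]))
overlay(*measure("top",g,view=vt),"pics/a.png")
overlay(*measure("wrist",g),"pics/b.png")
cv2.imwrite("pics/m2.png",np.hstack([cv2.imread("pics/a.png"),cv2.imread("pics/b.png")]))
E
```

```text
top collar [0.5616 0.0137] 117 1.64 rim [0.5457 0.006 ] 1.11 outlet [0.5464 0.0052] 21 off rim [-15.9  -7.6] outlet [-15.2  -8.5]
wrist collar [0.5611 0.0125] 80 2.29 rim [0.5462 0.0043] 0.65 outlet [0.5454 0.0038] 271 off rim [-15.   -8.2] outlet [-15.7  -8.8]
```

View pics/m2.png

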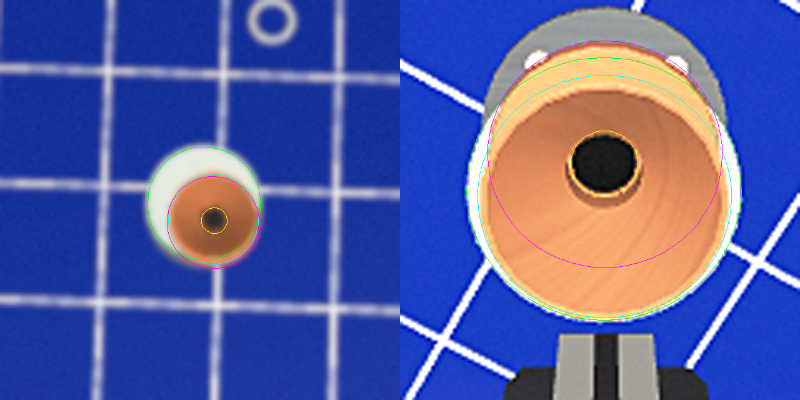

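The two views agree: collar centre (0.561, 0.013), funnel (0.546, 0.0045), offset 17.5 mm toward 209°. I'll push along 29° with a leaned closed fingertip low on the skirt, then back away and look again.

```bash
cat >> h.py <<'E'
TILT=np.radians(15); TIP=np.array([-.011,0,.014])
def view(phi,T=np.array([.555,.01,.14])):
    q=quat(phi,0); A=Rn.from_quat(q).as_matrix(); H=np.array(vision.get_calibration("wrist")["hand_eye"])
    return T-A@(H[:3,3]+.33*H[:3,2]),q
def push(fun,goal,z=.131,short=0.0,gap=.016):
    """push funnel centre fun->goal with the front fingertip edge at height z"""
    d=goal-fun; L=np.linalg.norm(d); d=d/L; phi=np.arctan2(-d[1],-d[0]); q=quat(phi,TILT); A=Rn.from_quat(q).as_matrix()
    tcp=lambda s,h=0:np.array([*(fun+d*(s-.036)),z+h])-A@TIP
    env.move_ptp(tcp(-gap-.01,.10),q); env.move_l(tcp(-gap),vel=.10); env.dwell(.2)
    f0=np.array(status.read_force())
    hit=env.move_l(tcp(.004),vel=.015,f_stop=.8); p=np.array(status.read_tool_pos())
    s=(p-tcp(0))[:2]@d; print("contact",hit,"s mm",round(s*1e3,2),"F",(np.array(status.read_force())-f0).round(2))
    if hit and L-short>s:
        st=env.move_l(tcp(L-short),vel=.012,f_stop=6.0); print("stopped",st)
    p=np.array(status.read_tool_pos()); print("end err mm",((tcp(L)-p)*1e3).round(2),"F",(np.array(status.read_force())-f0).round(2))
    env.move_l(tcp(-gap),vel=.08); env.move_l(tcp(-gap-.01,.12),vel=.15); return phi
E
python3 - <<'E'
from h import *
phi=push(np.array([.5458,.0045]),np.array([.5612,.0130]),short=.001)
env.move_ptp(*view(np.radians(-150)))
overlay(*measure("wrist",np.array([.561,.013])),"pics/b3.png"); print(status.read_time())
E
```

```text
contact True s mm 3.1 F [ 0.25 -0.54  1.5 ]
stopped False
end err mm [ 0.9  0.5 -0. ] F [-1.14 -0.1   1.06]
wrist collar [0.5615 0.0129] 110 3.43 rim [0.5554 0.0092] 3.03 outlet [0.5571 0.0103] 262 off rim [-6.2 -3.8] outlet [-4.4 -2.7]
10.1167
```

View pics/b3.png

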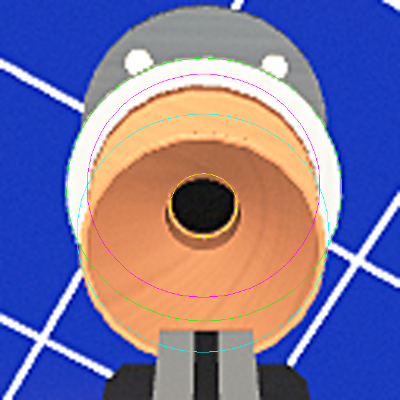

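The view shows the collar ring (green) now visible around the near side. The outlet at crop (203,206) is still about 5 mm short toward the robot. The pad edge sits 3.1 mm behind my nominal, so I'll correct that and push the remainder. Then I'll view with the fingers clear of the rim, and from above with the arm aside.

```bash
sed -i 's/TIP=np.array(\[-.011/TIP=np.array([-.0079/' h.py
python3 - <<'E'
from h import *
phi=push(np.array([.5572,.0104]),np.array([.5613,.0130]),gap=.012)
p,q=view(np.radians(-150),np.array([.575,.021,.14])) 
env.move_ptp(p,q)
a=measure("wrist",np.array([.561,.013])); overlay(*a,"pics/a4.png")
env.move_ptp([.40,.33,.30],q)
b=measure("top",np.array([.561,.013])); overlay(*b,"pics/b4.png"); print(status.read_time())
cv2.imwrite("pics/m4.png",np.hstack([cv2.imread("pics/a4.png"),cv2.imread("pics/b4.png")]))
E
```

```text
contact True s mm 1.46 F [ 0.46  0.92 -0.  ]
stopped False
end err mm [-0.03 -0.03  0.03] F [ 0.52  0.96 -0.01]
wrist collar [0.5616 0.0129] 107 1.16 rim [0.5617 0.0131] 0.63 outlet [0.561  0.0126] 290 off rim [0.1 0.2] outlet [-0.6 -0.3]
top collar [0.5615 0.0136] 175 1.25 rim [0.5612 0.0144] 1.02 outlet [0.5623 0.0145] 20 off rim [-0.3  0.8] outlet [0.9 0.9]
16.925
```

View pics/m4.png

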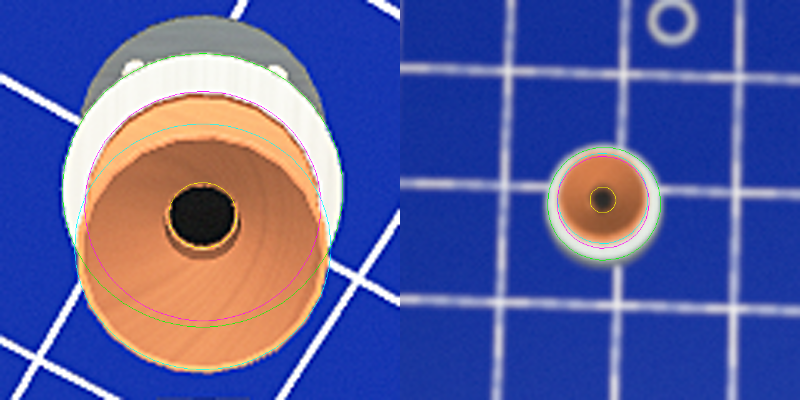

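Both views show the funnel upright with its rim and outlet concentric with the collar to about 1 mm. The outlet is at crop (203,214) in the wrist view and (602,199) in the top view. The hand is clear, so I'll hand in.

```bash
python3 -c "
from cell import sign_off; print(sign_off())"
```

```text
the job is handed in; nothing more can be done
None
```

I nudged the copper funnel back to within about 1 mm of the collar's centre, upright and with the hand withdrawn, and handed the job in at about 17 s on the robot's clock.

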